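Tilt a shelf rail out of its case and hold its label over the scanner

TASK

Take the grey slotted shelf rail out of the plywood case, tilting it out through the opening between the two end boards, and hold it level and still with the middle of its white striped label over the middle of the scanner's glass, about a hand's width (10 cm) above it. Finish while holding it there: do not put it down or let go. Do not knock the scanner, and leave the other things on the bench where they are.

Things in the scene. Friction and masses are not known exactly. Their poses are not given: they have to be found in the camera images.
- case: Shallow plywood case, fixed to the bench, a board over each end. Outside 394 x 184 mm; inside 370 mm long (its x), 160 mm wide (y). Origin: centre of its underside, on the bench; x runs lengthwise, roughly away from the robot, z up. Inner floor 9 mm up, walls 12 mm thick, tops 69 mm up. The 9 mm end boards (69 to 78 mm up) leave the opening between x = -120 and +120 mm.
- case_opening (a point): Centre of the opening, 78 mm above the bench; it is 240 mm long, 160 mm wide. Under each end board is a pocket 65 mm deep, 60 mm high. The rail is too long to come out level, even turned in plan: with one end pushed deep into a pocket the other end is free of its board and can be raised, and the rail drawn out at a slope of about 20 degrees.
- rail: Grey slotted steel shelf rail, straight bar 280 mm long (x), 18 mm wide (y), 26 mm high (z), about 0.25 kg, lying loose on the case floor roughly lengthwise. Origin: centre of its underside; x points to the labelled end, which at the start is the one farther from the robot. Its centre of mass is at mid-length.
- rail_mid (a point): centre of the rail: middle of its length, width and height
- rail_label (a point): centre of the rail's white striped label, which wraps all four sides and is 56 mm long; 105 mm from mid-length, 35 mm from the labelled end
- rail_plain_end (a point): middle of the rail's plain end face, 140 mm from mid-length
- rail_label_end (a point): middle of the rail's labelled end face, 140 mm from mid-length
- scanner: Flat black counter scanner with aluminium top, fixed to the bench, 150 x 170 x 40 mm high. Origin: centre of its underside.
- scanner_glass (a point): centre of the scanner's upward-facing green glass (100 x 110 mm) with a red cross, on its top, 40 mm above the bench
- tape_roll: Amber roll of packing tape lying flat, 90 mm across, 45 mm high, just beyond the scanner; loose, to be left alone. Origin: centre of its underside.
- marker: Marker pen lying flat, white with blue cap, 110 mm long, 14 mm thick, on the robot's side of the scanner; loose, to be left alone. Origin: centre of its underside.
- spray_can: Upright can with orange label, 60 mm across, 170 mm high; loose, to be left alone. Origin: centre of its underside.
- screw_jar: Upright glass jar with steel lid, 68 mm across, 85 mm high; loose, to be left alone. Origin: centre of its underside.
- carton_a: Small brown carton 150 x 120 x 100 mm high; loose, to be left alone. Origin: centre of its underside.
- carton_b: Small brown carton 130 x 110 x 80 mm high; loose, to be left alone. Origin: centre of its underside.
- mug: Blue mug, 80 mm across, 90 mm high; loose, to be left alone. Origin: centre of its underside.
There are look-alikes about, which are no part of the job. There is more than one size of the scanner; the job needs the smaller.

How it is judged:
On the way:
1. the rail is wholly out of the case: both its ends are above the end boards (height (world z) of each of rail_plain_end, rail_label_end above 0.095 m), for 0.1 s.
At the end, for the whole second after the job is handed in: The gripper holds the rail (more than 2 N), level within about 11 degrees and still, the label's centre within 45 mm sideways of the glass centre and 50 to 170 mm above it; the rail touches neither scanner, case nor any bystander (horizontal distance between rail_label and scanner_glass below 0.045 m and z of rail_label in the frame of scanner_glass between 0.05 and 0.17 m and angle between rail's own x axis and vertical between 1.37 and 1.77 rad and contact force between rail and the fingers above 2 N and contact force between rail and scanner below 0.2 N and contact force between rail and case below 0.2 N and contact force between rail and tape_roll below 0.2 N and contact force between rail and marker below 0.2 N and contact force between rail and spray_can below 0.2 N and contact force between rail and screw_jar below 0.2 N and contact force between rail and carton_a below 0.2 N and contact force between rail and carton_b below 0.2 N and contact force between rail and mug below 0.2 N and linear speed of rail below 0.03 m/s); the arm keeps its last pose, push and grip.
It fails at once if a bystander (tape roll, marker, spray can, screw jar, carton a, carton b, mug) is moved by more than 30 mm or tipped over (distance of any of tape_roll, marker, spray_can, screw_jar, carton_a, carton_b, mug from where it was at the start of the episode above 0.03 m or angle between any of tape_roll, marker, spray_can, screw_jar, carton_a, carton_b, mug's own z axis and vertical above 0.5 rad).
It fails at once if the scanner is knocked (more than 3 N) by the rail or the robot (contact force between scanner and rail above 3 N or contact force between scanner and the arm above 3 N or contact force between scanner and the fingers above 3 N).
It also fails if it takes over 45 s, if anything falls off the work surface, if the arm or the gripper's body presses on something with over 40 N, if the wrist force passes 120 N, or if a joint passes its speed limit or range.

ROBOT

A 6-joint arm with a two-finger parallel gripper is mounted at the origin on the work surface. World frame = base frame: x ahead of the robot, y to its left, z up, the work surface at z = 0. Lengths are in m, angles in rad, forces in N, time in s.
With the tool pointing down it reaches from about 0.3 to 0.775 m from the base axis. Payload 14.6 kg.
Tool frame: the origin (TCP) lies on the centre line of the jaws, within the pads' length; the fingertips stand 17 mm ahead of it and the grasp point (between the pads) lies 2 mm behind it; z points along the fingers, x is the direction in which the jaws open and shut, and the axes are right-handed (so a half turn about z gives the same grasp; the last joint's range is limited). The gripper opens to 94 mm and grips with 3 to 60 N. Pads are 16 mm wide; open, the fingers measure 119 mm over their backs; the gripper's body (75 mm by 177 mm) begins 78 mm behind the grasp point.
Start: joints at [-1.22, 0.3, 1.521, -0, 1.321, -0.067], TCP at [0.223, -0.503, 0.222] pointing down, gripper open.
Joint ranges: [-3.03, 3.03], [-0.79, 2.21], [0.23, 2.52], [-1.04, 4.18], [0, 3.07], [-2.55, 2.55]. Speed limits (rad/s): [2.22, 2.22, 2.57, 3.14, 3.14, 3.14].

INTERFACE

Orientations are given as [roll, pitch, yaw] about the fixed x, y, z axes, in that order (R = Rz(yaw) Ry(pitch) Rx(roll)).
In Python, from station import ctrl gives the robot as it stands. The module is installed in compiled form; this text tells all that it offers.
- The arm moves only by the tool drive_tool, never from a script. Its argument "increments" is a list of rows, each a list of 3 entries, a list of its own where there are three numbers: the turn, a rotation vector about the tool's x, y, z in degrees, then the shift along the tool's x, y, z in mm, then the opening, from 0 (shut) to 1 (fully open). In form: [[[ax, ay, az], [dx, dy, dz], hand], ...]. A call has 1 to 20 rows; each row shifts and turns the commanded pose from where the row before left it, along the tool's axes as they then stand; what a row does not reach is not made up. A row lasts 1/8 s, in which the tool goes at most 62.5 mm and 10.7 degrees, less where a joint would pass 70% of its speed; a pose out of reach is approached as far as the arm can. A call with a gripper value outside its range is refused whole. The fingers move at their own pace and stop on an object; "squeeze" is the grip in N (left out, the last holds). Time passes only in rows, so rows that do not move let the fingers close. It gives the time, the measured TCP pose, the force and the opening at its end, in the units of the state.
- ctrl.get_obs(): the state, without advancing time (a new reading comes with each control period).
- ctrl.camera(name): name is "scene" or "top" or "wrist"; returns the picture (384x512x3 uint8, red, green, blue); there is no depth.
- ctrl.calibration(name): a dict with "fx", "fy", "cx", "cy" (pixels), "rvec" (rotation vector, rad) and "tvec" (3), from world to camera coordinates, as OpenCV has them. Camera axes: x right, y down, z forward; pixel columns grow to the right and rows downward; lengths in m; the calibration is good to about 2 mm. A picture is of the moment at which its call begins: read the wrist's pose just before it. calibration takes no time and is no camera call; for the wrist camera it gives the pose at the moment of the call.
- ctrl.hand_in(): hands the job in, once; it reports no verdict.
The state is a dict: "time_s": time; "qpos": joint angles; "joint_vel": joint speeds; "tau": joint torques, N m; "ee_pos": TCP position; "eef_rot": TCP orientation; "force": force on the tool from outside, world axes, zero at the start; "moment": the same for the moment, N m; "grip_width": finger opening in m.
Only numpy, scipy, OpenCV 4.12 (cv2) and the standard library are available. Lean on these libraries where they do the work, as an engineer would, in place of code of your own. Each camera call takes 0.05 s, during which the arm holds its last target.

## Working session

There is one attempt and no reset: what is moved stays moved. The work goes in short steps, Python scripts to look and compute and a tool call to move; the robot and the scene stay as the last step left them, time stands still between calls to the robot, and variables do not carry over. Pictures are saved under pics/ and viewed, and the job is handed in when it is done.

Besides the shell and the picture viewer there is one more tool, called after "Request:" as name([rows], argument=value, ...), one row to a line, values as JSON. drive_tool: Moves the arm, as the interface text tells. Its arguments: {"type":"object","properties":{"increments":{"type":"array"},"squeeze":{"type":"number"}},"required":["increments"]}

```bash
mkdir -p pics; cat > h.py <<'E'
import numpy as np, cv2
from scipy.spatial.transform import Rotation as R
from station import ctrl
def snap(n,f):
    c=ctrl.calibration(n); im=ctrl.camera(n); cv2.imwrite(f'pics/{f}.png',im[:,:,::-1]); return im,c
def ray(c,u,v,z):
    Rm=cv2.Rodrigues(np.array(c['rvec'],float))[0]; t=np.array(c['tvec'],float).ravel()
    o=-Rm.T@t; d=Rm.T@np.array([(u-c['cx'])/c['fx'],(v-c['cy'])/c['fy'],1])
    return o+d*(z-o[2])/d[2]
def proj(c,p):
    Rm=cv2.Rodrigues(np.array(c['rvec'],float))[0]; q=Rm@np.array(p)+np.array(c['tvec'],float).ravel()
    return q[0]/q[2]*c['fx']+c['cx'],q[1]/q[2]*c['fy']+c['cy']
E
python3 - <<'E'
from h import *
import pickle
C={}
for n in ['scene','top','wrist']:
    im,c=snap(n,n+'0'); C[n]=(im,c); print(n,c)
pickle.dump(C,open('c0.pkl','wb'))
print(ctrl.get_obs())
E
```

```text
scene {'fx': 432.44517824563917, 'fy': 432.44517824563917, 'cx': 247.16480362950242, 'cy': 193.75079659004425, 'rvec': array([ 0.96411796,  2.66871956, -0.7992467 ]), 'tvec': array([ 0.37579108, -0.20624051,  1.88747462])}
top {'fx': 426.7727584325701, 'fy': 426.7727584325701, 'cx': 250.37860221285982, 'cy': 189.30468381467165, 'rvec': array([ 2.19796953, -2.1439186 ,  0.10699327]), 'tvec': array([-0.02373134,  0.48402119,  1.29710345])}
wrist {'fx': 272.5633329497296, 'fy': 272.5633329497296, 'cx': 257.0412180386153, 'cy': 189.27762429113272, 'rvec': array([-2.43089096,  1.58091936,  0.22337253]), 'tvec': array([-0.54864615, -0.02890417,  0.39099395])}
{'time_s': 0.15, 'qpos': array([-1.21960758e+00,  3.00308778e-01,  1.52144137e+00,  1.34552881e-06,
        1.32070750e+00, -6.66175251e-02]), 'joint_vel': array([ 2.08611668e-03, -1.24663445e-03, -2.75733504e-03,  4.09632748e-05,
        1.50042565e-03, -4.23454781e-04]), 'tau': array([ 9.03693253e-04, -5.31949639e+01, -3.52819991e+01,  7.08462903e-02,
        2.35799490e-02, -9.81382800e-05]), 'ee_pos': array([ 0.22308963, -0.50251669,  0.22203447]), 'eef_rot': array([-3.14153377e+00,  8.62985474e-04, -1.15299037e+00]), 'force': array([ 0.29658629, -0.59878336,  0.01807026]), 'moment': array([ 0.00885108,  0.02506431, -0.05568858]), 'grip_width': 0.094066327703325}
```

View pics/top0.png

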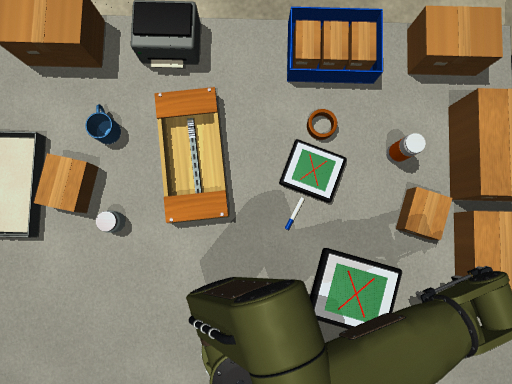

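View pics/scene0.png

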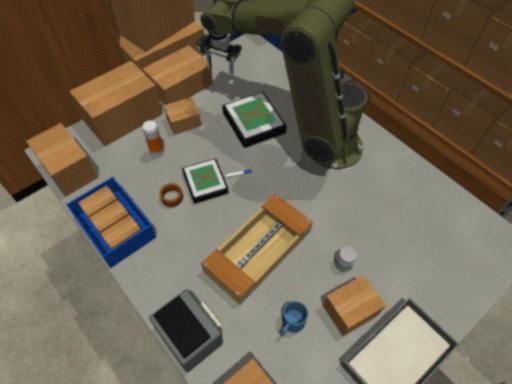

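View pics/wrist0.png

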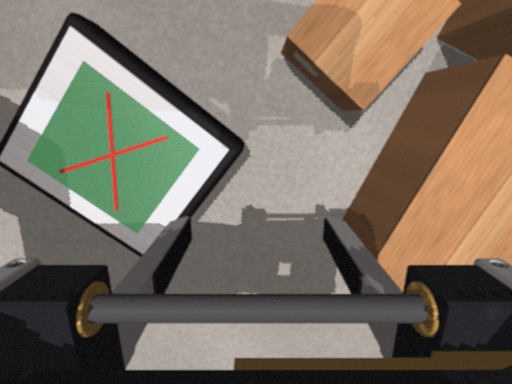

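Top view: the case spans pixels (155-230, 88-222). The rail runs from about (191,120), label end, to (199,193). The small scanner is at (313,170), with the tape at (322,123) and the marker at (295,213).

```bash
python3 - <<'E'
from h import *
im=cv2.imread('pics/top0.png')
a=cv2.resize(im[80:230,145:240],None,fx=4,fy=4,interpolation=cv2.INTER_CUBIC)
b=cv2.resize(im[100:240,270:360],None,fx=4,fy=4,interpolation=cv2.INTER_CUBIC)
b=cv2.copyMakeBorder(b,0,a.shape[0]-b.shape[0],0,0,cv2.BORDER_CONSTANT)
cv2.imwrite('pics/crop0.png',np.hstack([a,b]))
import pickle;C=pickle.load(open('c0.pkl','rb'));c=C['top'][1]
hsv=cv2.cvtColor(im,cv2.COLOR_BGR2HSV)
g=cv2.inRange(hsv,(40,80,50),(85,255,255)); n,l,s,ce=cv2.connectedComponentsWithStats(g)
for i in range(1,n):
    if s[i,4]>200:
        cn=cv2.findContours((l==i).astype(np.uint8),cv2.RETR_EXTERNAL,cv2.CHAIN_APPROX_NONE)[0][0]
        r=cv2.minAreaRect(cn);print('green',s[i],r,ray(c,*r[0],0.04), [ray(c,*p,0.04)[:2].round(3) for p in cv2.boxPoints(r)])
o=cv2.inRange(hsv,(5,120,100),(16,255,255)); n,l,s,ce=cv2.connectedComponentsWithStats(o)
for i in range(1,n):
    if s[i,4]>200 and s[i,0]>140 and s[i,0]<240:
        cn=cv2.findContours((l==i).astype(np.uint8),cv2.RETR_EXTERNAL,cv2.CHAIN_APPROX_NONE)[0][0]
        r=cv2.minAreaRect(cn);print('board',r,ray(c,*r[0],0.078),[ray(c,*p,0.078)[:2].round(3) for p in cv2.boxPoints(r)])
E
```

```text
green [ 292  149   44   42 1023] ((313.2945251464844, 169.5479278564453), (35.58051300048828, 31.71815299987793), 20.556045532226562) [ 0.5486531  -0.20337594  0.04      ] [array([ 0.52 , -0.136]), array([ 0.614, -0.168]), array([ 0.577, -0.272]), array([ 0.484, -0.238])]
green [ 325  263   63   59 2328] ((355.703857421875, 293.41925048828125), (53.32512283325195, 48.85212707519531), 15.255118370056152) [ 0.17839311 -0.33387922  0.04      ] [array([ 0.128, -0.238]), array([ 0.267, -0.276]), array([ 0.229, -0.43 ]), array([ 0.091, -0.391])]
board ((185.24795532226562, 102.10548400878906), (25.07200813293457, 61.29294204711914), 83.9909896850586) [0.73942228 0.19200144 0.078     ] [array([0.766, 0.29 ]), array([0.79 , 0.105]), array([0.713, 0.095]), array([0.689, 0.278])]
board ((195.2093505859375, 206.1204376220703), (26.420215606689453, 62.81903839111328), 83.8844985961914) [0.4251253  0.15003388 0.078     ] [array([0.452, 0.248]), array([0.476, 0.063]), array([0.399, 0.053]), array([0.374, 0.236])]
```

View pics/crop0.png

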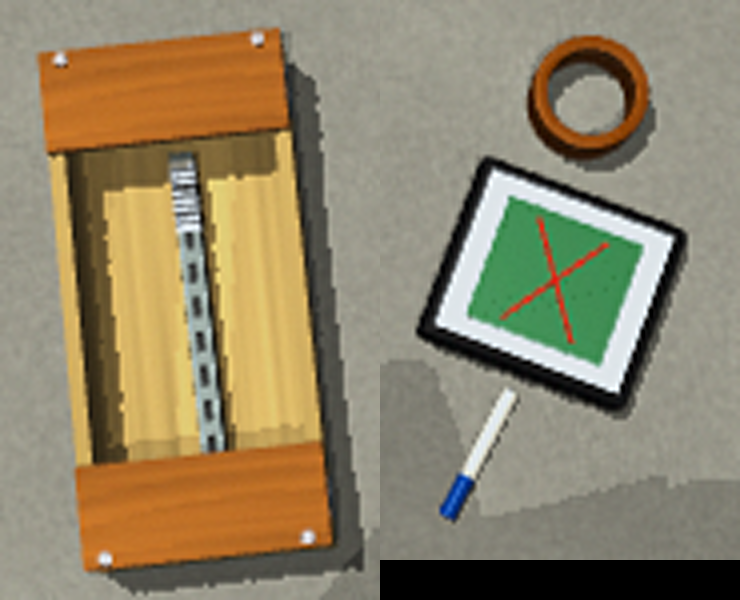

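```bash
python3 - <<'E'
from h import *
import pickle;C=pickle.load(open('c0.pkl','rb'));c=C['top'][1]
P=lambda x,y,z:ray(c,145+x/4-.4,80+y/4-.4,z)
e=P(181,153,.035);n=P(213.5,450,.035);l2=P(187,233,.035)
print(e,n,l2,np.linalg.norm(e-l2))
d=(n-e);L=np.linalg.norm(d);d/=L;print('vis len',L,'yaw',np.degrees(np.arctan2(-d[1],-d[0])))
m=e+d*.14;print('mid',m,'plain',e+d*.28,'label',e+d*.035)
cc=np.array([.5823,.171]);yc=np.arctan2(.042,.3143);Rz=np.array([[np.cos(yc),np.sin(yc)],[-np.sin(yc),np.cos(yc)]])
print('caseyaw',np.degrees(yc));
for p in(e,m,e+d*.28):print(Rz@(p[:2]-cc))
# tape, marker
for nm,x,y,z in [('tape',590,98,.045),('mk1',512,394,.014),('mk2',450,517,.014)]:
    print(nm,ray(c,270+(x-380)/4-.4,100+y/4-.4,z))
E
```

```text
[0.70256935 0.18264261 0.035     ] [0.47073782 0.14873364 0.035     ] [0.63927898 0.17553017 0.035     ] 0.06368875034550857
vis len 0.23429826002375728 yaw 8.321394546741157
mid [0.56404329 0.16238102 0.035     ] plain [0.42551724 0.14211942 0.035     ] label [0.66793783 0.17757721 0.035     ]
caseyaw 7.611359861045816
[ 0.12075179 -0.00438999]
[-0.01923746 -0.00612489]
[-0.15922671 -0.00785979]
tape [ 0.69047602 -0.22840142  0.045     ]
mk1 [ 0.46198777 -0.17483482  0.014     ]
mk2 [ 0.36549731 -0.12816187  0.014     ]
```

Request:
drive_tool([
  [[0,0,7.8],[0,0,0],1],
  [[0,0,7.8],[0,0,0],1],
  [[0,0,0],[-43.5,-31,0],1],
  [[0,0,0],[-43.5,-31,0],1],
  [[0,0,0],[-43.5,-31,0],1],
  [[0,0,0],[-43.5,-31,0],1],
  [[0,0,0],[-43.5,-31,0],1],
  [[0,0,0],[-43.5,-31,0],1],
  [[0,0,0],[-43.5,-31,0],1],
  [[0,0,0],[-43.5,-31,0],1],
  [[0,0,0],[-43.5,-31,0],1],
  [[0,0,0],[-43.5,-31,0],1],
  [[0,0,0],[-43.5,-31,0],1],
  [[0,0,0],[-43.5,-31,0],1],
  [[0,0,0],[-43.5,-31,0],1],
  [[0,0,0],[-43.5,-31,0],1],
  [[0,0,0],[0,0,0],1],
])

```text
time_s: 2.28
ee_pos: [0.5646, 0.1653, 0.2213]
eef_rot: [3.14, 0.0, -1.422]
force: [0.3, -0.2, -0.1]
grip_width: 0.0937
```

```bash
python3 - <<'E'
from h import *
o=ctrl.get_obs();print(o['time_s'],o['ee_pos'],o['eef_rot'],o['qpos'])
im,c=snap('wrist','w1');im2,c2=snap('top','t1')
import pickle;pickle.dump((im,c,c2),open('c1.pkl','wb'))
E
```

```text
2.275 [0.56455804 0.16534892 0.22130003] [ 3.14014291e+00  1.07893601e-04 -1.42210062e+00] [2.22565004e-01 3.87227235e-01 1.40704325e+00 2.19993890e-04
 1.34876000e+00 1.64461695e+00]
```

View pics/w1.png

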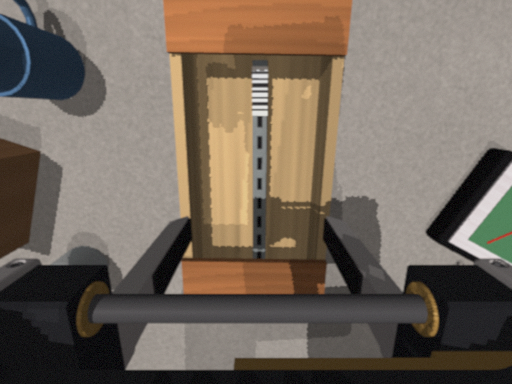

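View pics/t1.png

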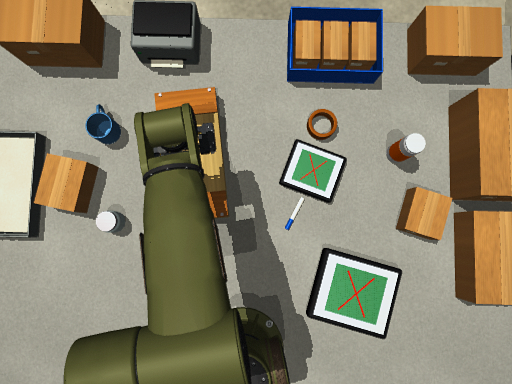

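The wrist view shows the rail's label end at about (260,62) and the near-board edge at about (259,258), so I'll cross-check the rail line from here.

```bash
python3 - <<'E'
from h import *
import pickle;im,c,_=pickle.load(open('c1.pkl','rb'))
cv2.imwrite('pics/w1c.png',cv2.resize(im[45:270,200:320,::-1],None,fx=2.6,fy=2.6,interpolation=cv2.INTER_CUBIC))
for u,v in [(260,60),(260,62),(260,68),(259.5,116),(259,200),(258.5,256)]: print(u,v,ray(c,u,v,.035))
for u,v in [(260,54)]: print('boardedge',ray(c,u,v,.078))
Rm=cv2.Rodrigues(c['rvec'])[0];print('cam',-Rm.T@c['tvec'])
E
```

```text
260 60 [0.70010042 0.1828563  0.035     ]
260 62 [0.69798357 0.18253345 0.035     ]
260 68 [0.69158541 0.18155762 0.035     ]
259.5 116 [0.6375964  0.17394619 0.035     ]
259 200 [0.52985018 0.15824779 0.035     ]
258.5 256 [0.44654231 0.14635044 0.035     ]
boardedge [0.69859894 0.18308459 0.078     ]
cam [0.64332944 0.17789317 0.38249527]
```

View pics/w1c.png

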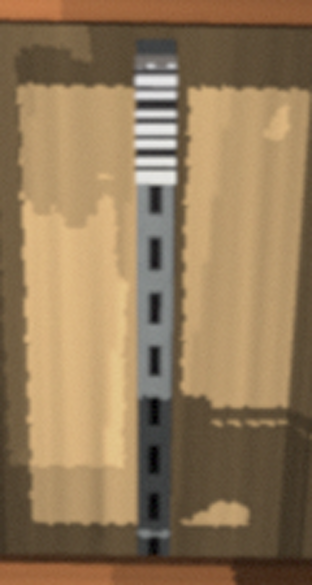

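Request:
drive_tool([
  [[0,0,0],[2,3.5,0],0.6],
  [[0,0,0],[0,0,40],0.6],
  [[0,0,0],[0,0,40],0.6],
  [[0,0,0],[0,0,40],0.6],
  [[0,0,0],[0,0,30],0.6],
  [[0,0,0],[0,0,20],0.6],
  [[0,0,0],[0,0,12],0.6],
  [[0,0,0],[0,0,7.3],0.6],
  [[0,0,0],[0,0,3],0.6],
  [[0,0,0],[0,0,0],0.6],
], squeeze=55)

```text
time_s: 3.62
ee_pos: [0.5612, 0.1603, 0.0306]
eef_rot: [-3.141, -0.0, -1.425]
force: [-0.2, -1.2, 0.6]
grip_width: 0.0566
```

```bash
python3 - <<'E'
from h import *
o=ctrl.get_obs();print(o['ee_pos'],o['eef_rot'],o['grip_width'])
im,c=snap('wrist','w2')
E
```

```text
[0.56124519 0.16032468 0.03055533] [-3.14103993e+00 -6.66427638e-06 -1.42522172e+00] 0.056599388224071075
```

View pics/w2.png

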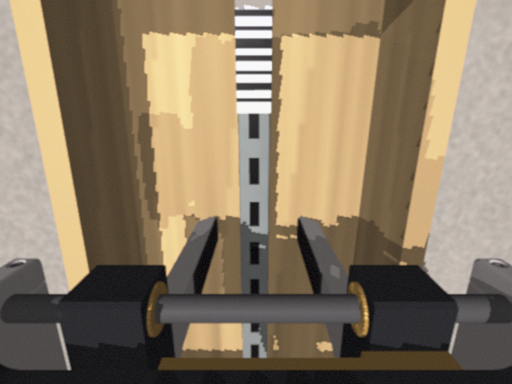

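The rail (columns 240-270) sits midway between the fingers, so I'll close.

Request:
drive_tool([
  [[0,0,0],[0,0,1],0.3],
  [[0,0,0],[0,0,0],0],
  [[0,0,0],[0,0,0],0],
  [[0,0,0],[0,0,0],0],
  [[0,0,0],[0,0,0],0],
  [[0,0,0],[0,0,0],0],
  [[0,0,0],[0,0,0],0],
], squeeze=55)

```text
time_s: 4.55
ee_pos: [0.5611, 0.1604, 0.0292]
eef_rot: [-3.142, 0.0, -1.425]
force: [0.2, 2.0, 0.7]
grip_width: 0.0177
```

Request:
drive_tool([
  [[0,0,0],[0,0,-3],0],
  [[0,0,0],[0,0,-3],0],
  [[0,0,0],[0,6,0],0],
  [[0,0,0],[0,6,0],0],
  [[0,0,0],[0,5,0],0],
  [[0,0,0],[0,5,0],0],
  [[0,0,0],[0,0,0],0],
])

```text
time_s: 5.42
ee_pos: [0.539, 0.1571, 0.0352]
eef_rot: [3.141, -0.0, -1.425]
force: [-0.2, 0.4, -2.6]
grip_width: 0.0179
```

```bash
python3 - <<'E'
from h import *
o=ctrl.get_obs();print(o['ee_pos'],o['eef_rot'],o['grip_width'],o['force'])
im,c=snap('wrist','w3')
E
```

```text
[0.53903807 0.15711695 0.03519184] [ 3.14149486e+00 -1.21983208e-05 -1.42519550e+00] 0.01794647139837328 [-0.23022734  0.38681866 -2.64094122]
```

View pics/w3.png

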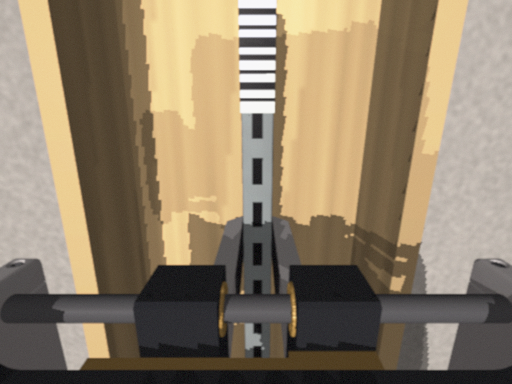

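Held cleanly: weight -2.6 N, no side force, and the label end below the board edge line. Next is the tilt.

Request:
drive_tool([
  [[0,0,0],[0,0,-11],0],
  [[5,0,0],[0,0,0],0],
  [[0,0,0],[0,-1,-11],0],
  [[5,0,0],[0,0,0],0],
  [[0,0,0],[0,-2,-11],0],
  [[5,0,0],[0,0,0],0],
  [[0,0,0],[0,-3,-11],0],
  [[5,0,0],[0,0,0],0],
  [[0,0,0],[0,0,0],0],
])

```text
time_s: 6.6
ee_pos: [0.5394, 0.1571, 0.0807]
eef_rot: [-2.795, -0.0, -1.425]
force: [-0.1, -0.0, -2.6]
grip_width: 0.0178
```

```bash
python3 - <<'E'
from h import *
o=ctrl.get_obs();print(o['ee_pos'],o['eef_rot'],o['grip_width'],o['force'],o['moment'])
im,c=snap('wrist','w4');im,c=snap('scene','s4')
cv2.imwrite('pics/s4c.png',cv2.resize(im[150:320,170:340,::-1],None,fx=3.4,fy=3.4))
E
```

```text
[0.53941783 0.15712467 0.08072496] [-2.79529315e+00 -1.60015121e-04 -1.42538084e+00] 0.01778165176328493 [-0.0748755  -0.00535061 -2.59492963] [0.02440658 0.33879734 0.02147543]
```

View pics/s4c.png

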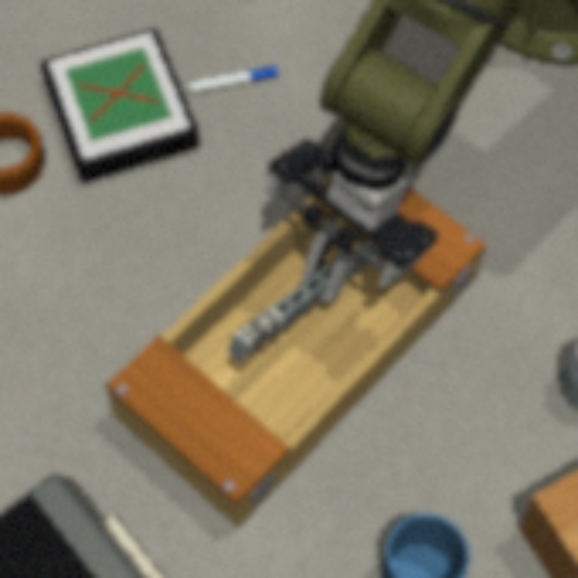

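View pics/w4.png

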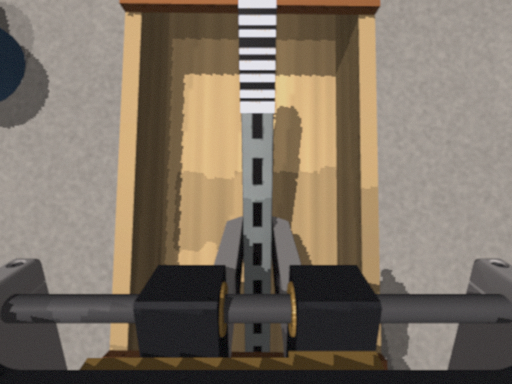

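The label end is raised and rigid in the grip (stripe position unchanged in the wrist view), and the force is weight only. I'll draw it out along the rail, then lift.

Request:
drive_tool([
  [[0,0,0],[0,-10,0],0],
  [[0,0,0],[0,-14,0],0],
  [[0,0,0],[0,-14,0],0],
  [[0,0,0],[0,-14,0],0],
  [[0,0,0],[0,-14,0],0],
  [[0,0,0],[0,-14,0],0],
  [[0,0,0],[0,-2,0],0],
  [[0,0,0],[0,0,0],0],
])

```text
time_s: 7.7
ee_pos: [0.6156, 0.1683, 0.1076]
eef_rot: [-2.794, -0.0, -1.425]
force: [0.4, -0.1, -2.2]
grip_width: 0.0179
```

```bash
python3 - <<'E'
from h import *
o=ctrl.get_obs();print(o['ee_pos'],o['eef_rot'],o['grip_width'],o['force'],o['moment'])
im,c=snap('scene','s5')
cv2.imwrite('pics/s5c.png',cv2.resize(im[150:320,170:340,::-1],None,fx=3.4,fy=3.4))
E
```

```text
[0.61561862 0.16828788 0.10757891] [-2.79352964e+00 -3.02434133e-05 -1.42530693e+00] 0.017850352980557968 [ 0.36309884 -0.06390674 -2.21847   ] [-0.04238627  0.24873667  0.01096661]
```

View pics/s5c.png

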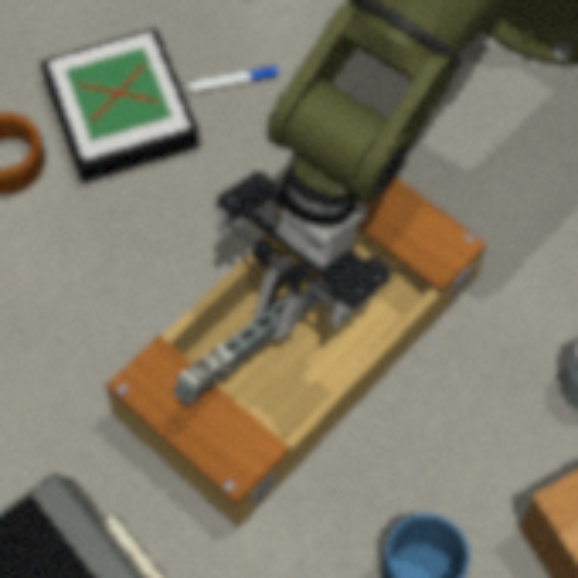

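The label end is over the far board and the plain end is about 20 mm clear of the near board, so I'll lift and level.

Request:
drive_tool([
  [[0,0,0],[0,-8.5,-23.5],0],
  [[0,0,0],[0,-8.5,-23.5],0],
  [[0,0,0],[0,-8.5,-23.5],0],
  [[0,0,0],[0,-8.5,-23.5],0],
  [[0,0,0],[0,-8.5,-23.5],0],
  [[0,0,0],[0,-8.5,-23.5],0],
  [[-7,0,0],[0,0,0],0],
  [[-7,0,0],[0,0,0],0],
  [[-6,0,0],[0,0,0],0],
  [[0,0,0],[0,0,0],0],
])

```text
time_s: 9.0
ee_pos: [0.6158, 0.1683, 0.2567]
eef_rot: [3.141, -0.0, -1.425]
force: [0.1, -0.0, -3.2]
grip_width: 0.0174
```

```bash
python3 - <<'E'
from h import *
o=ctrl.get_obs();print(o['ee_pos'],o['eef_rot'],o['grip_width'],o['force'],o['moment'],o['qpos'])
im,c=snap('wrist','w6');im,c=snap('scene','s6')
# label pos in tool frame from wrist: label near edge
cw=ctrl.calibration('wrist')
E
```

```text
[0.61581197 0.1682884  0.25673501] [ 3.14082178e+00 -3.26281791e-05 -1.42542203e+00] 0.01743676464244942 [ 0.1053022  -0.03342764 -3.16144093] [ 0.05223049 -0.04587043 -0.01400052] [2.09395787e-01 4.81945763e-01 1.19188950e+00 1.68455520e-05
 1.46852878e+00 1.63481610e+00]
```

View pics/w6.png

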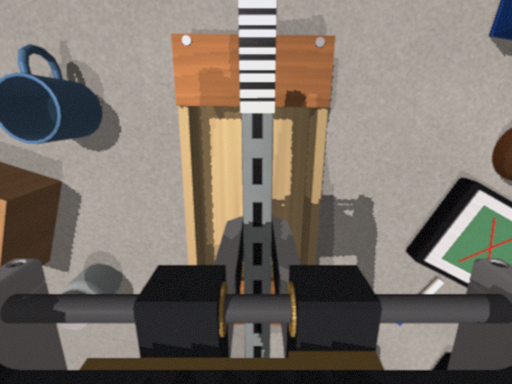

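View pics/s6.png

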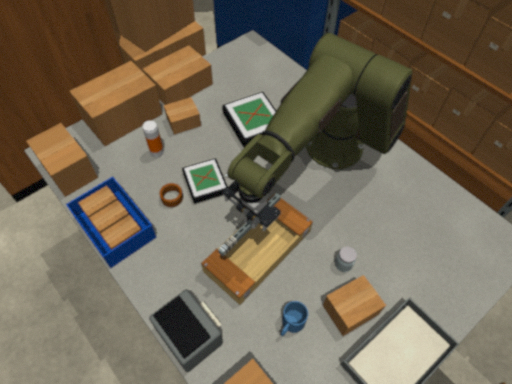

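```bash
python3 - <<'E'
from h import *
import pickle;C=pickle.load(open('c0.pkl','rb'));im,c=C['scene']
hsv=cv2.cvtColor(im,cv2.COLOR_RGB2HSV)
g=cv2.inRange(hsv,(40,80,50),(85,255,255)); n,l,s,ce=cv2.connectedComponentsWithStats(g)
for i in range(1,n):
    if s[i,4]>150:
        cn=cv2.findContours((l==i).astype(np.uint8),cv2.RETR_EXTERNAL,cv2.CHAIN_APPROX_NONE)[0][0]
        r=cv2.minAreaRect(cn);print(r,ray(c,*r[0],.04))
cw=ctrl.calibration('wrist');print('label near edge',ray(cw,258,112.5,.2625))
E
```

```text
((254.14596557617188, 113.90145874023438), (26.057907104492188, 33.83256149291992), 70.01689910888672) [ 0.16538549 -0.33997092  0.04      ]
((204.4036865234375, 177.1789093017578), (20.305919647216797, 23.275182723999023), 73.3007583618164) [ 0.5450208  -0.20249925  0.04      ]
label near edge [0.69320901 0.17991809 0.2625    ]
```

Request:
drive_tool([
  [[0,0,0],[16,10,0],0],
  [[0,0,0],[32,20,0],0],
  [[0,0,0],[35,22,0],0],
  [[0,0,0],[35,22,0],0],
  [[0,0,0],[35,22,0],0],
  [[0,0,0],[35,22,0],0],
  [[0,0,0],[35,22,0],0],
  [[0,0,0],[35,22,0],0],
  [[0,0,0],[35,22,0],0],
  [[0,0,0],[35,22,0],0],
  [[0,0,0],[20,12.5,0],0],
  [[0,0,0],[10,6.5,0],0],
  [[0,0,0],[0,0,0],0],
  [[0,0,0],[0,0,0],0],
])

```text
time_s: 10.85
ee_pos: [0.4449, -0.2178, 0.2578]
eef_rot: [-3.141, -0.0, -1.425]
force: [0.2, 0.7, -2.0]
grip_width: 0.0176
```

```bash
python3 - <<'E'
from h import *
o=ctrl.get_obs();print(o['ee_pos'],o['eef_rot'],o['grip_width'],o['force'],o['moment'],o['qpos'])
im,c=snap('wrist','w7');im,c=snap('top','t7')
E
```

```text
[ 0.44494246 -0.21780315  0.25779603] [-3.1411130e+00 -1.7579520e-04 -1.4245369e+00] 0.017611328810976334 [ 0.21186446  0.66628841 -2.03666057] [-0.01320789  0.0229723   0.04709101] [-5.29251309e-01  1.50296596e-01  1.62095887e+00  1.66079056e-04
  1.36985295e+00  8.95252436e-01]
```

View pics/w7.png

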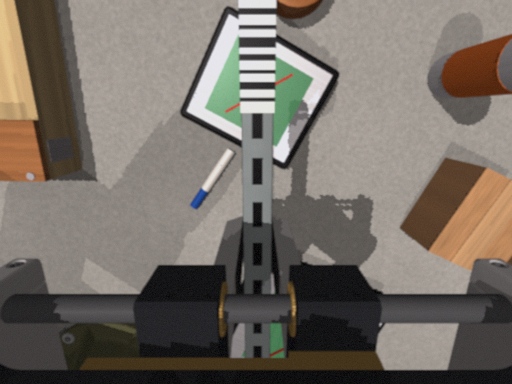

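View pics/t7.png

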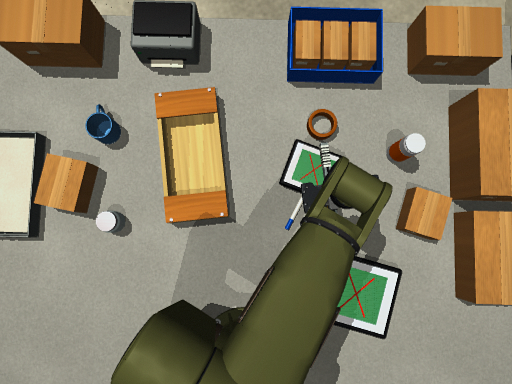

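The rail is out and above the small scanner, with the label stripes over the green glass (rows 0-112). The near label edge is 78 mm from the TCP, against 77 mm expected. The top and scene views agree on the glass centre to 4 mm. I'll lower it about 110 mm.

Request:
drive_tool([
  [[0,0,0],[0,2,10],0],
  [[0,0,0],[0,0,20],0],
  [[0,0,0],[0,0,20],0],
  [[0,0,0],[0,0,20],0],
  [[0,0,0],[0,0,20],0],
  [[0,0,0],[0,0,12],0],
  [[0,0,0],[0,0,6],0],
  [[0,0,0],[0,0,2],0],
  [[0,0,0],[0,0,0],0],
  [[0,0,0],[0,0,0],0],
  [[0,0,0],[0,0,0],0],
])

```text
time_s: 12.32
ee_pos: [0.4428, -0.2189, 0.148]
eef_rot: [-3.141, -0.0, -1.425]
force: [0.4, -0.6, -1.2]
grip_width: 0.0177
```

```bash
python3 - <<'E'
from h import *
o=ctrl.get_obs();print(o['time_s'],o['ee_pos'],o['eef_rot'],o['grip_width'],o['force'],abs(o['joint_vel']).max())
Rm=R.from_euler('xyz',o['eef_rot']).as_matrix();l=o['ee_pos']+Rm@[0,-.105,.007];print('label',l,'off',l-[.547,-.203,.04])
im,c=snap('wrist','w8');im,c=snap('scene','s8')
print([proj(c,p) for p in (l,l+[0,0,0])])
cv2.imwrite('pics/s8c.png',cv2.resize(im[100:250,150:320,::-1],None,fx=3.5,fy=3.5))
E
```

```text
12.325 [ 0.4428053  -0.21890766  0.14803512] [-3.14120435e+00 -2.86988438e-04 -1.42533874e+00] 0.01771401967287921 [ 0.37816204 -0.62737591 -1.2216293 ] 0.0021438629052804585
label [ 0.54669943 -0.20369     0.1410759 ] off [-0.00030057 -0.00069     0.1010759 ]
[(np.float64(201.65991115849897), np.float64(161.94897180571536)), (np.float64(201.65991115849897), np.float64(161.94897180571536))]
```

View pics/w8.png

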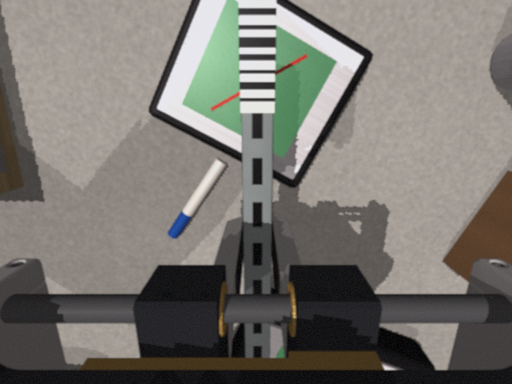

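View pics/s8c.png

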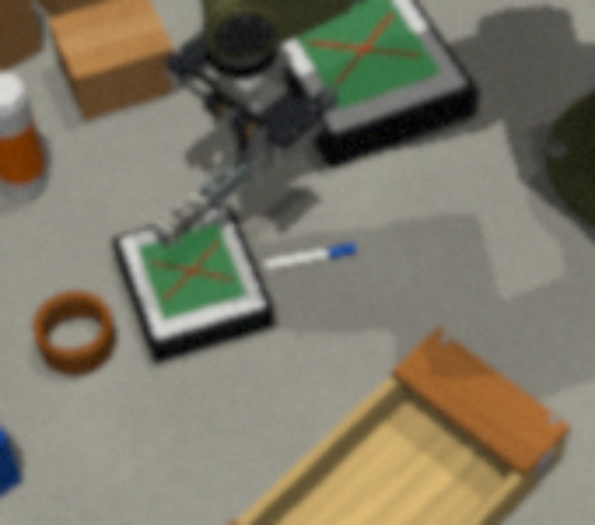

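The label should appear at (181,217) in the scene crop and is seen at about (180,215). Everything is still and the bystanders look undisturbed, so I'll hand in.

```bash
python3 -c "
from station import ctrl
print(ctrl.hand_in()); o=ctrl.get_obs(); print(o['time_s'],o['ee_pos'],o['grip_width'])"
```

```text
the job is handed in; nothing more can be done
None
the job is handed in; nothing more can be done
```

The rail is out of the case and held level and still over the smaller scanner. I handed the job in at about 12.4 s; no verdict is reported. I gripped it at mid-length with 55 N, slid the plain end into the near pocket, tilted the label end up 20°, drew it out and levelled it before carrying it across.

**Last checks**
- **Label position:** its centre works out about 1 mm sideways of the glass centre and 101 mm above it. That comes from the arm's pose plus the rail's given size.
- **Glass position:** the top and scene views agreed on the glass centre to within about 4 mm, so the true sideways offset could be a few millimetres more.
- **Tilt and motion:** the tool was within 0.1° of vertical, joint speeds were about 0.002 rad/s, and the grip stayed at 17.7 mm.
- **Camera agreement:** in the scene view the label appeared where predicted. In the wrist view the stripes lie over the glass.
- **Contact:** every force reading after the grip was no more than about the rail's own weight. The last vertical reading was only -1.2 N against -2 to -3 N earlier. Nothing was visibly touching, so I put this down to sensor noise.
- **Bystanders:** none of the tape roll, marker, can, jar, cartons or mug looked moved by eye in the views where they could be seen. I did not measure their positions again.

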